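Open a self-closing parts cage and hold its gate wide

ROBOT

A 7-joint arm with a two-finger parallel gripper is mounted at the origin on a cart in front of the work surface, level with it; the furniture and walls round the work are solid. World frame = base frame: x ahead of the robot, y to its left, z up, the work surface at z = 0. Lengths are in mm, angles in rad, forces in N, time in s.
With the tool pointing down it reaches from about 400 to 850 mm from the base axis. Payload 4.4 kg.
Tool frame: the origin (TCP) lies between the finger pads; the fingertips stand 11 mm ahead of it and the grasp point (between the pads) lies 8 mm behind it; z points along the fingers, y is the line along which they close (so a half turn about z gives the same grasp; the last joint's range is limited). The gripper opens to 94 mm and grips with 3 to 60 N. Pads are 16 mm wide; open, the fingers measure 119 mm over their backs; the gripper's body (75 mm by 177 mm) begins 78 mm behind the grasp point.
Start: joints at [-1.343, 0.628, 0.038, 1.517, -0.027, 0.996, -0.02], TCP at [188.21, 622.17, 216.478] pointing down, gripper open.
Joint ranges: [-3.06, 3.06], [-0.37, 2.12], [-1.25, 1.32], [0.18, 2.47], [-1.1, 4.24], [0.23, 1.98], [-2.94, 2.94]. Speed limits (rad/s): [2.57, 2.57, 3.14, 3.14, 3.14, 3.14, 3.14].

INTERFACE

Orientations are given as [roll, pitch, yaw] about the fixed x, y, z axes, in that order (R = Rz(yaw) Ry(pitch) Rx(roll)).
In Python, from workcell import state, read_camera, hand_in gives the robot as it stands.
- The arm moves only by the tool play_rows, never from a script. Its arguments are lists of equal length, an entry for each row: "travel": the shift along the tool's x, y, z in mm, a list of three; "roll": the turn about the tool's z in rad; "fingers": the finger opening in mm, from 0 to 94. A call has 1 to 10 rows; each row shifts and turns the commanded pose from where the row before left it, along the tool's axes as they then stand; what a row does not reach is not made up. A row lasts 1/8 s, in which the tool goes at most 62.5 mm and 10.7 degrees, less where a joint would pass 70% of its speed; a pose out of reach is approached as far as the arm can. A call with a gripper value outside its range is refused whole. The fingers move at their own pace and stop on an object; "newtons" is the grip in N (left out, the last holds). Time passes only in rows, so rows that do not move let the fingers close. It gives the time, the measured TCP pose, the force, the opening and the grip force at its end, in the units of the state.
- state(): the state, without advancing time (a new reading comes with each control period).
- read_camera(name): name is "side" or "top"; returns a dict with "img" (384x512x3 uint8, red, green, blue), "fx", "fy", "cx", "cy" (pixels), "origin" and "attitude" of the camera in the world. Camera axes: x right, y down, z forward; pixel columns grow to the right and rows downward; lengths in mm; the calibration is good to about 2 mm. A picture is of the moment at which its call begins. There is no depth.
- hand_in(): hands the job in; it is judged then, once.
The state is a dict: "time": time; "joint_pos": joint angles; "joint_vel": joint speeds; "joint_efforts": joint torques, N m; "tool_pos": TCP position; "tool_rot": TCP orientation; "force": force on the tool from outside, world axes, zero at the start; "ft_torque": the same for the moment, N m; "gripper_width": opening from 0.0 (shut) to 1.0 (fully open); "grip_force": force on a finger pad.
Only numpy, scipy, OpenCV 4.12 (cv2) and the standard library are available. Lean on these libraries where they do the work, as an engineer would, in place of code of your own. Each camera call takes 0.05 s, during which the arm holds its last target. There are 200 camera calls.

TASK

Open the small glazed parts cage so that a colleague can take out the watch movement: squeeze the catch with the tall ears fully in first, then the catch with the low ears, each until it stops. Then swing the gate by its upright post out past the stiff click of its detent, and finish still holding the post, with the gate wide open (nearly square to the cage front or further), because the gate springs back when let go. Leave the movement, the tweezers and the other things on the bench as they are.

Things in the scene. Friction and masses are not known exactly. Their poses are not given: they have to be found in the camera images.
- cage: grey metal and clear plastic cage, 196 mm wide (y), 128 deep (x), deck at 66 mm; origin on the bench under the middle of the closed gate, x from the gate into the cage, y to the left along the closed gate, z up. The gate (18 to 66 mm high, 8 thick) closes the side towards the robot; upright hinge at y = +90 mm. A 6 mm plate before the gate, near the hinge, carries the detent's plunger, 24 mm high
- catch_tall: catch with tall ears, on the deck at cage y = +45 or -45 mm (the low catch at the other); cage axes, origin on the deck in the gate plane. Two upright steel ears side by side in y, each 18 mm (x) by 8 (y), centred 31 mm behind the gate, 6 to 61 mm above the deck, 44 over their outsides. Geared together, 10 mm travel each (to 24 over all); friction about 5 N in all; they stay where left
- catch_low: the catch with low ears: the same in all but height, its ears stand from 6 to 34 mm above the deck
- tall_ears (a point): point midway between the tall ears, 12 mm below their tops
- low_ears (a point): point midway between the low ears, 12 mm below their tops
- tall_catch (a joint): how far each tall ear is squeezed in, m: 0 locked, 0.010 at its stop; free of the gate from 0.008
- low_catch (a joint): the same for the low ears
- gate (a joint): gate angle, rad: 0 closed, grows as it swings out, clockwise from above about the hinge at its left end; stop at 1.75. Detent met at about 0.47, passed by 0.75; there it takes some 10 N at the post. A spring closes the gate: 1.6 N at the post when shut, 4 to 5 N when wide; let go, the gate springs back
- gate_hinge (a point): point on the gate's vertical hinge axis, 115 mm above the bench. (A wall shelf hangs 0.63 m above the bench from x = 0.57 on, and the lamp's bar 0.33 m above it from y = 0.33 on: keep the hand low and out of there.)
- gate_post (a point): grip point of the gate's upright round steel post, 14 mm diameter, top at 135 mm, clear to grip down to 90 mm; this point is on its axis, 115 mm above the bench, and moves with the gate, 69 mm from the hinge axis; with the gate closed it is at x = -35, y = +30 mm of the cage
- movement: bystander: loose watch movement in a steel ring, 54 mm, on the floor inside the cage
- tweezers: bystander: loose steel tweezers, 126 mm long, lying on the cage's deck at the rear, along y
- loupe: bystander: black eye loupe, 37 mm across, 28 mm high, to the right in front of the cage
- black_tin: bystander: round tin with a black lid, 34 mm across, 30 mm high, behind the cage
- ring_dies: bystander: stack of round dies, 46 mm across, 36 mm high, on the right-hand bench

How it is judged:
By the outcome, as a careful person would: the job done as asked, in the order asked, and still so for the second after the job is handed in, while the arm keeps its last pose, push and grip.
It also fails if it takes over 54 s, if anything falls off the work surface, if the arm or the gripper's body presses on something with over 40 N, if the wrist force passes 120 N, or if a joint passes its speed limit or range.

## Working session

There is one attempt and no reset: what is moved stays moved. The work goes in short steps, Python scripts to look and compute and a tool call to move; the robot and the scene stay as the last step left them, time stands still between calls to the robot, and variables do not carry over. Pictures are saved under pics/ and viewed, at most 10 in all, crops included, and the job is handed in when it is done.

Besides the shell and the picture viewer there is one more tool, called after "Request:" as name([rows], argument=value, ...), one row to a line, values as JSON. play_rows: Moves the arm, as the interface text tells. Its arguments: {"type":"object","properties":{"travel":{"type":"array","items":{"type":"array","items":{"type":"number"}}},"roll":{"type":"array","items":{"type":"number"}},"fingers":{"type":"array","items":{"type":"number"}},"newtons":{"type":"number"}},"required":["travel","roll","fingers"]}

```bash
mkdir -p pics; ls
python3 - <<'E'
from workcell import state, read_camera
import cv2
s=state();print({k:s[k] for k in("time","tool_pos","tool_rot","force","gripper_width")})
for n in("side","top"):
    c=read_camera(n);cv2.imwrite(f"pics/{n}0.png",c["img"][:,:,::-1])
    print(n,{k:c[k] for k in c if k!="img"})
E
```

```text
pics
{'time': 0.0, 'tool_pos': array([188.01171515, 621.55586348, 215.57367346]), 'tool_rot': array([-3.13975153e+00,  1.79801468e-05,  2.84778923e+00]), 'force': array([ 0.25333006,  0.46418506, -0.83478767]), 'gripper_width': 0.997707564103494}
side {'fx': 392.45076198506047, 'fy': 392.45076198506047, 'cx': 260.4549437121762, 'cy': 191.63680700369306, 'origin': array([ 385.50126926, -656.17548702,  721.89764448]), 'attitude': array([-2.26297565,  0.02208082, -0.24973985])}
top {'fx': 426.60936832684934, 'fy': 426.60936832684934, 'cx': 250.0457315090253, 'cy': 187.2330157554274, 'origin': array([ 428.0917933 ,   72.42847207, 1045.17650275]), 'attitude': array([-3.02966772, -0.01362483, -1.55224904])}
```

View pics/side0.png

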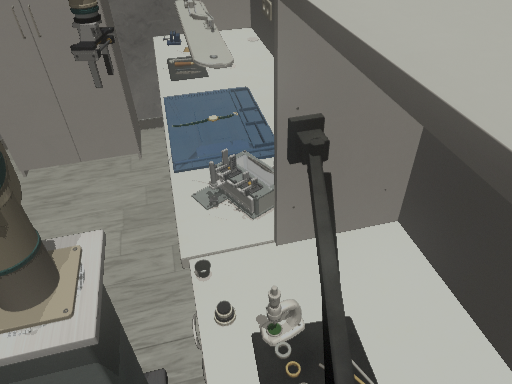

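View pics/top0.png

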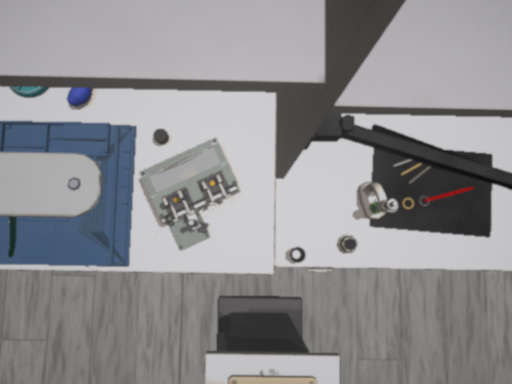

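The cage is at about (190,190) in the top view and (245,185) in the side view, and it is rotated. I'll enlarge both.

```bash
cat > h.py <<'E'
import numpy as np, cv2
from scipy.spatial.transform import Rotation as R
from workcell import state, read_camera
def ray(c,u,v):
    d=R.from_euler('xyz',c["attitude"]).apply([(u-c["cx"])/c["fx"],(v-c["cy"])/c["fy"],1.]);return np.array(c["origin"]),d
def onz(c,u,v,z):
    o,d=ray(c,u,v);return o+d*(z-o[2])/d[2]
def proj(c,p):
    q=R.from_euler('xyz',c["attitude"]).inv().apply(np.array(p)-c["origin"]);return q[0]/q[2]*c["fx"]+c["cx"],q[1]/q[2]*c["fy"]+c["cy"]
def crop(c,u0,v0,w,h,k,f):
    im=c["img"][v0:v0+h,u0:u0+w,::-1];cv2.imwrite(f,cv2.resize(im,None,fx=k,fy=k,interpolation=cv2.INTER_CUBIC))
E
python3 - <<'E'
from h import *
t=read_camera("top");crop(t,130,130,120,125,5,"pics/t1.png")
s=read_camera("side");crop(s,185,140,110,85,7,"pics/s1.png")
E
```

```text
(no output)
```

View pics/t1.png

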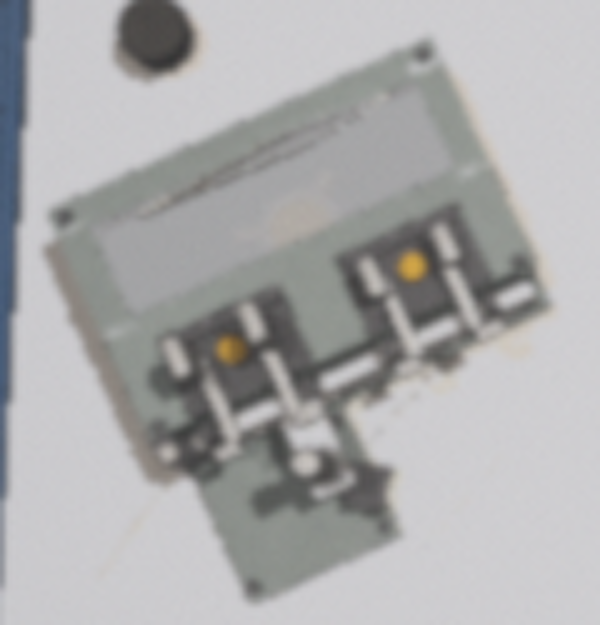

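View pics/s1.png

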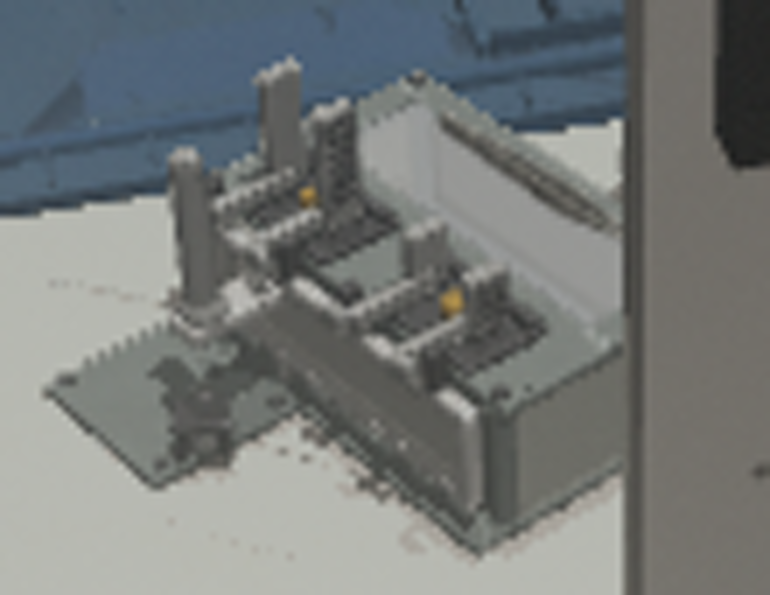

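Tall ears are on the left (crop px 176,356 and 253,322), low ears on the right (372,275 and 445,243), and the post top is at (307,462). I'll fit the cage pose from these five points.

```bash
cat >> h.py <<'E'
def fit(pw,pc):
    pw=np.array(pw,float)[:,:2];pc=np.array(pc,float)
    a=pw-pw.mean(0);b=pc-pc.mean(0)
    th=np.arctan2((b[:,0]*a[:,1]-b[:,1]*a[:,0]).sum(),(a*b).sum());c,s=np.cos(th),np.sin(th);M=np.array([[c,-s],[s,c]])
    t=pw.mean(0)-M@pc.mean(0);return th,t,M,pw-(pc@M.T+t)
E
python3 - <<'E'
from h import *
t=read_camera("top");s=read_camera("side")
P=[(176,356,127),(253,322,127),(372,275,100),(445,243,100),(307,462,135)]
C=[(31,63),(31,27),(31,-27),(31,-63),(-35,30)]
W=[onz(t,(x+.5)/5-.5+130,(y+.5)/5-.5+130,z) for x,y,z in P]
th,o,M,r=fit(W,C);print("top",th,o,r.round(1).tolist())
# side: ear top centres / post top
P=[(186,155,135),(278,67,127),(332,106,127),(425,232,100),(486,275,100)]
C=[(-35,30),(31,63),(31,27),(31,-27),(31,-63)]
W=[onz(s,(x+.5)/7-.5+185,(y+.5)/7-.5+140,z) for x,y,z in P]
th2,o2,M2,r2=fit(W,C);print("side",th2,o2,r2.round(1).tolist())
th=(th+th2)/2;o=(o+o2)/2;M=R.from_euler('z',th).as_matrix()[:2,:2]
for n,p in dict(tall=(31,45),low=(31,-45),post=(-35,30),hinge=(0,90)).items(): print(n,M@p+o)
S=state();print(S["tool_pos"],S["tool_rot"])
print(R.from_euler('xyz',S["tool_rot"]).as_matrix().round(3))
E
```

```text
top 0.4579358209432752 [498.2652005  174.59272262] [[0.2, -0.1], [-0.3, -0.3], [0.4, 0.1], [-0.5, 0.3], [0.2, -0.1]]
side 0.4375510273118568 [498.9188314  174.38258157] [[0.4, -0.8], [-0.5, 2.0], [-0.6, 2.1], [-0.0, -2.0], [0.7, -1.4]]
tall [507.05426999 228.47274501]
low [546.01819509 147.34437426]
post [454.05411896 186.3778048 ]
hinge [459.62809084 255.61602284]
[188.17546051 621.96819396 216.17717925] [-3.14100467e+00  2.00577217e-05  2.84777003e+00]
[[-0.957  0.29  -0.   ]
 [ 0.29   0.957 -0.001]
 [-0.    -0.001 -1.   ]]
```

Run:
```python
from h import *
t=read_camera("top")
for z in (330,): print([onz(t,u,v,z)[:2].round() for u,v in((100,183),(60,152),(60,215),(5,152),(5,215))])
```

```text
[array([511., 316.]), array([562., 387.]), array([456., 380.]), array([560., 479.]), array([454., 471.])]
```

Request:
play_rows([
  [-26.6,-35.2,0],
  [-26.6,-35.2,0],
  [-26.6,-35.2,0],
  [-26.6,-35.2,0],
  [-26.6,-35.2,0],
  [-26.6,-35.2,0],
  [-26.6,-35.2,0],
  [-26.6,-35.2,0],
  [0,0,0],
], roll=[0,0,0,0,0,0,0,0,0], fingers=[94,94,94,94,94,94,94,94,94])

```text
time: 1.48
tool_pos: [311.4, 287.9, 216.7]
tool_rot: [-3.141, 0.001, 2.842]
force: [0.3, 0.7, -0.8]
gripper_width: 1.002
grip_force: 0.0
```

Request:
play_rows([
  [0,0,22],
  [0,0,22],
  [0,0,22],
  [0,0,22],
  [0,0,22],
  [-9.7,-34.8,0],
  [-9.7,-34.8,0],
  [-9.7,-34.8,0],
  [-9.7,-34.8,0],
  [0,0,0],
], roll=[-0.151,-0.151,-0.151,-0.151,-0.151,0,0,0,0,0], fingers=[94,94,94,94,94,94,94,94,94,94])

```text
time: 2.72
tool_pos: [409.0, 182.8, 106.4]
tool_rot: [-3.141, 0.001, -2.685]
force: [-0.3, -0.0, 0.2]
gripper_width: 1.002
grip_force: 0.0
```

```bash
cat >> h.py <<'E'
O=np.array([498.4,174.5]);TH=.456
MC=R.from_euler('z',TH).as_matrix()[:2,:2]
def delta(cage_xy,z):
    s=state();Rt=R.from_euler('xyz',s["tool_rot"]);w=np.r_[MC@cage_xy+O,z]
    print("pos",s["tool_pos"].round(1),"cage",(MC.T@(s["tool_pos"][:2]-O)).round(1),"yaw err",round((s["tool_rot"][2]-TH-np.pi+np.pi)%(2*np.pi)-np.pi,3),
     "tool delta",Rt.inv().apply(w-s["tool_pos"]).round(1),"F",s["force"].round(1),"w",round(94*s["gripper_width"],1),"t",round(s["time"],2))
E
python3 -c "
from h import *
delta((31,45),107)"
```

```text
pos [409.  182.8 106.4] cage [-76.6  46.8] yaw err 0.001 tool delta [-107.6   -1.9   -0.4] F [-0.3 -0.   0.2] w 94.1 t 2.73
```

Request:
play_rows([
  [-30,-1.9,0],
  [-30,0,0],
  [-30,0,0],
  [-17.6,0,0],
  [0,0,0],
  [0,0,0],
], roll=[0,0,0,0,0,0], fingers=[94,94,94,94,94,94])

```text
time: 3.48
tool_pos: [502.6, 230.4, 106.2]
tool_rot: [3.141, -0.002, -2.679]
force: [-0.2, -0.2, -0.7]
gripper_width: 1.002
grip_force: 0.0
```

```bash
python3 -c "
from h import *
delta((31,45),107)
t=read_camera('top');crop(t,130,120,120,125,4,'/tmp/t2.png')
s=read_camera('side');crop(s,185,110,100,105,5,'/tmp/s2.png')
a=cv2.imread('/tmp/t2.png');b=cv2.imread('/tmp/s2.png')[:500,:]
c=np.zeros((560,800,3),np.uint8);b=cv2.resize(b,(320,336));c[:500,:480]=a;c[:336,480:]=b
cv2.imwrite('pics/2.png',c)"
```

```text
pos [502.6 230.4 106.2] cage [28.4 48.4] yaw err 0.007 tool delta [-2.6 -3.4 -0.8] F [-0.2 -0.2 -0.7] w 94.2 t 3.48
```

View pics/2.png

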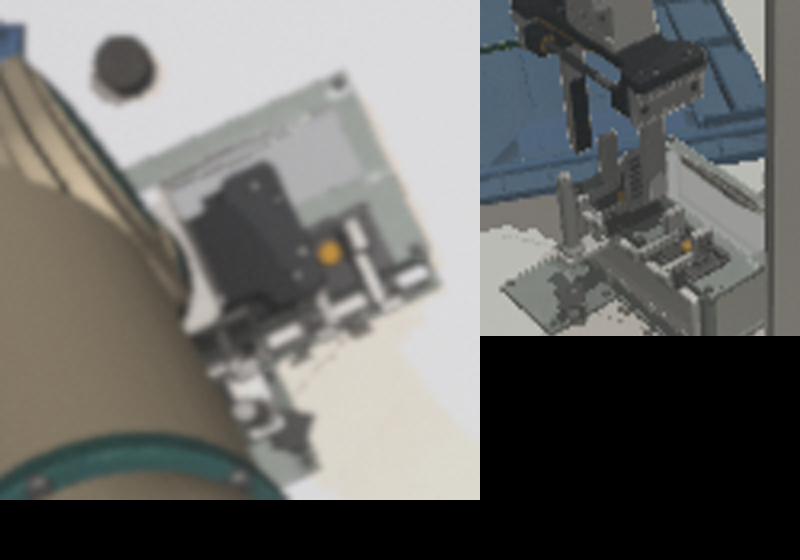

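The fingers straddle the tall ears, and the post is clear. I'll correct the offset and squeeze.

Request:
play_rows([
  [-2.6,-3.4,0],
  [0,0,0],
  [0,0,0],
  [0,0,0],
  [0,0,0],
  [0,0,0],
  [0,0,0],
  [0,0,0],
  [0,0,0],
], roll=[0,0,0,0,0,0,0,0,0], fingers=[94,94,15,15,15,15,15,15,15], newtons=25)

```text
time: 4.7
tool_pos: [507.3, 229.5, 106.5]
tool_rot: [3.14, 0.0, -2.679]
force: [-2.4, 4.9, -0.4]
gripper_width: 0.294
grip_force: 2.6
```

```bash
python3 -c "
from h import *
delta((31,45),107)"
```

```text
pos [507.3 229.5 106.5] cage [32.2 45.4] yaw err 0.006 tool delta [ 1.2 -0.4 -0.5] F [-2.4  4.9 -0.4] w 27.6 t 4.7
```

Request:
play_rows([
  [0,0,0],
  [0,0,0],
  [0,0,0],
  [0,0,0],
  [0,0,0],
  [0,0,0],
], roll=[0,0,0,0,0,0], fingers=[15,15,15,15,15,15], newtons=30)

```text
time: 5.45
tool_pos: [507.5, 229.6, 106.7]
tool_rot: [3.14, 0.001, -2.679]
force: [-3.0, 5.0, 1.4]
gripper_width: 0.231
grip_force: 30.0
```

```bash
python3 -c "
from h import *
delta((31,45),107)"
```

```text
pos [507.5 229.6 106.7] cage [32.5 45.5] yaw err 0.006 tool delta [ 1.5 -0.5 -0.3] F [-3.   5.   1.4] w 21.7 t 5.45
```

Request:
play_rows([
  [0,0,0],
  [0,0,0],
  [0,0,0],
  [0,0,0],
  [0,0,0],
  [0,0,0],
  [30,0,0],
  [30,0,0],
  [0,0,-25],
  [0,0,-25],
], roll=[0,0,0,0,0,0,0,0,0,0], fingers=[94,94,94,94,94,94,94,94,94,94])

```text
time: 6.7
tool_pos: [453.8, 201.0, 157.0]
tool_rot: [-3.142, -0.001, -2.68]
force: [0.7, 0.2, 0.6]
gripper_width: 0.998
grip_force: 0.0
```

```bash
python3 -c "
from h import *
delta((31,-45),88)"
```

```text
pos [453.8 201.  157. ] cage [-28.3  43.4] yaw err 0.005 tool delta [-58.9 -88.7  68.9] F [0.7 0.2 0.6] w 93.8 t 6.7
```

Request:
play_rows([
  [-20,-30,0],
  [-20,-30,0],
  [-19,-28.7,0],
  [0,0,0],
  [0,0,20],
  [0,0,20],
  [0,0,0],
], roll=[0,0,0,0,0,0,0], fingers=[94,94,94,94,84,84,84])

```text
time: 7.58
tool_pos: [544.5, 148.5, 115.3]
tool_rot: [3.14, -0.004, -2.679]
force: [-0.2, -0.0, 0.1]
gripper_width: 0.893
grip_force: 0.0
```

```bash
python3 -c "
from h import *
delta((31,-45),88)
t=read_camera('top');crop(t,130,120,120,125,4,'/tmp/t2.png')
s=read_camera('side');crop(s,185,110,100,105,5,'/tmp/s2.png')
a=cv2.imread('/tmp/t2.png');b=cv2.imread('/tmp/s2.png')[:500,:]
c=np.zeros((500,800,3),np.uint8);b=cv2.resize(b,(320,336));c[:500,:480]=a;c[:336,480:]=b
cv2.imwrite('pics/3.png',c)"
```

```text
pos [544.5 148.5 115.3] cage [ 29.9 -43.7] yaw err 0.006 tool delta [-1.2 -1.4 27.3] F [-0.2 -0.   0.1] w 84.0 t 7.58
```

View pics/3.png

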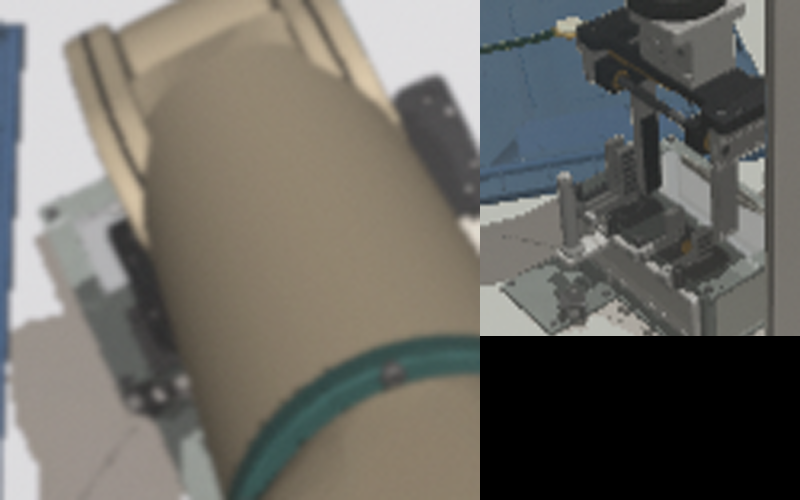

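The tall ears are together (squeezed), and the fingers straddle the low ears. I'll descend and squeeze.

Request:
play_rows([
  [-1.2,-0.6,14],
  [0,0,13],
  [0,0,0],
  [0,0,0],
  [0,0,0],
  [0,0,0],
  [0,0,0],
  [0,0,0],
  [0,0,0],
  [0,0,0],
], roll=[0,0,0,0,0,0,0,0,0,0], fingers=[84,84,84,15,15,15,15,15,15,15], newtons=30)

```text
time: 8.93
tool_pos: [548.0, 149.2, 89.8]
tool_rot: [3.14, 0.001, -2.68]
force: [-3.3, 4.0, 3.3]
gripper_width: 0.233
grip_force: 30.0
```

Request:
play_rows([
  [0,0,0],
  [0,0,0],
  [0,0,0],
  [0,0,0],
  [0,0,0],
], roll=[0,0,0,0,0], fingers=[15,15,15,15,15])

```text
time: 9.55
tool_pos: [548.0, 149.3, 89.8]
tool_rot: [3.14, 0.001, -2.68]
force: [-1.9, 4.9, 4.0]
gripper_width: 0.229
grip_force: 30.0
```

```bash
python3 -c "
from h import *
delta((31,-45),88)"
```

```text
pos [548.  149.3  89.8] cage [ 33.4 -44.5] yaw err 0.006 tool delta [ 2.4 -0.5  1.8] F [-1.9  4.9  4. ] w 21.5 t 9.55
```

Request:
play_rows([
  [0,0,0],
  [0,0,0],
  [0,0,0],
  [0,0,0],
  [0,0,-35],
  [0,0,-36],
  [23,25,0],
  [23,25,0],
  [22,24,0],
  [0,0,0],
], roll=[0,0,0,0,0,0,0,0,0,0], fingers=[80,80,80,80,80,80,70,60,54,54])

```text
time: 10.8
tool_pos: [452.1, 184.8, 160.7]
tool_rot: [3.141, -0.001, -2.677]
force: [0.7, -0.1, -0.5]
gripper_width: 0.577
grip_force: 0.0
```

Request:
play_rows([
  [0,0,0],
  [0,0,0],
  [0,0,0],
  [0,0,0],
  [0,0,0],
], roll=[-0.15,-0.15,-0.15,-0.14,0], fingers=[54,54,54,54,54])

```text
time: 11.42
tool_pos: [455.2, 183.5, 160.4]
tool_rot: [-3.141, 0.0, -2.093]
force: [0.7, -0.1, 0.3]
gripper_width: 0.574
grip_force: 0.0
```

```bash
python3 -c "
from h import *
delta((-35,30),107);print(state()['joint_pos'].round(2))
s=read_camera('side');crop(s,170,90,120,120,5,'pics/4.png')"
```

```text
pos [455.2 183.5 160.4] cage [-34.8  27.1] yaw err 0.592 tool delta [-1.5  2.6 53.4] F [ 0.7 -0.1  0.3] w 53.9 t 11.43
[-0.17  0.51 -0.38  2.01  0.29  0.68  1.88]
```

View pics/4.png

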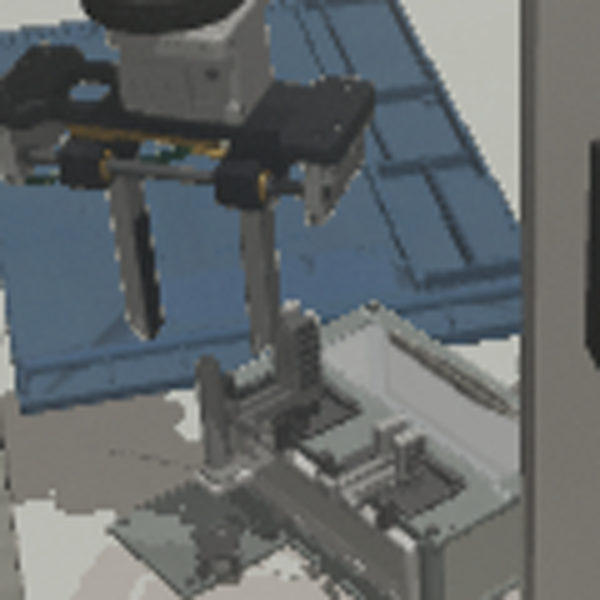

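Both catches are squeezed in, and the post lies between the fingers. I'll descend and grip.

Request:
play_rows([
  [-1.5,2.6,18],
  [0,0,18],
  [0,0,17],
  [0,0,0],
  [0,0,0],
  [0,0,0],
  [0,0,0],
  [0,0,0],
  [0,0,0],
  [0,0,0],
], roll=[0,0,0,0,0,0,0,0,0,0], fingers=[54,54,54,54,5,5,5,5,5,5], newtons=40)

```text
time: 12.72
tool_pos: [453.3, 186.3, 107.7]
tool_rot: [-3.141, 0.0, -2.091]
force: [0.8, -1.5, 2.8]
gripper_width: 0.142
grip_force: 40.0
```

```bash
cat > arc.py <<'E'
from h import *
s=state();H=MC@[0,90]+O;p=s["tool_pos"][:2]-H
a=np.arctan2(p[1],p[0]);a0=TH+np.arctan2(-60,-35)
cur=(a0-a+np.pi)%(2*np.pi)-np.pi
print("pos",s["tool_pos"].round(1),"gate",round(cur,3),"radius",round(np.hypot(*p),1),"F",s["force"].round(1),"w",round(94*s["gripper_width"],1),"g",round(s["grip_force"],1),"j",s["joint_pos"].round(2),"t",s["time"])
import sys
tgt,n,droll=float(sys.argv[1]),int(sys.argv[2]),float(sys.argv[3])  # target angle, rows, roll per row
yaw=s["tool_rot"][2];q=p+H
for i in range(1,n+1):
    b=a-(tgt-cur)*i/n;r=H+69.5*np.array([np.cos(b),np.sin(b)]);d=r-q;q=r
    # travel along tool axes at start of row
    print([round(d[0]*np.cos(yaw)+d[1]*np.sin(yaw),1),round(d[0]*np.sin(yaw)-d[1]*np.cos(yaw),1)],end=" ");yaw-=droll
E
python3 arc.py 0.45 8 0
```

```text
pos [453.3 186.3 107.7] gate 0.007 radius 69.2 F [ 0.8 -1.5  2.8] w 13.4 g 40.0 j [-0.22  0.59 -0.33  2.05  0.35  0.55  1.82] t 12.725
[np.float64(1.8), np.float64(3.4)] [np.float64(1.3), np.float64(3.6)] [np.float64(1.1), np.float64(3.7)] [np.float64(0.9), np.float64(3.7)] [np.float64(0.7), np.float64(3.8)] [np.float64(0.5), np.float64(3.8)] [np.float64(0.3), np.float64(3.8)] [np.float64(0.1), np.float64(3.8)]
```

Request:
play_rows([
  [1.6,3.4,0],
  [1.3,3.6,0],
  [1.1,3.7,0],
  [0.9,3.7,0],
  [0.7,3.8,0],
  [0.5,3.8,0],
  [0.3,3.8,0],
  [0.1,3.8,0],
], roll=[0,0,0,0,0,0,0,0], fingers=[5,5,5,5,5,5,5,5], newtons=50)

```text
time: 13.72
tool_pos: [424.7, 192.4, 107.6]
tool_rot: [-3.139, -0.003, -2.095]
force: [6.6, -8.1, 2.0]
gripper_width: 0.142
grip_force: 50.0
```

```bash
python3 arc.py 0.9 9 0
```

```text
pos [424.7 192.4 107.6] gate 0.424 radius 71.5 F [ 6.6 -8.1  2. ] w 13.4 g 50.0 j [-0.27  0.57 -0.31  2.11  0.35  0.51  1.77] t 13.725
[np.float64(-2.0), np.float64(3.7)] [np.float64(-0.2), np.float64(3.7)] [np.float64(-0.4), np.float64(3.7)] [np.float64(-0.6), np.float64(3.6)] [np.float64(-0.8), np.float64(3.6)] [np.float64(-1.0), np.float64(3.5)] [np.float64(-1.1), np.float64(3.5)] [np.float64(-1.3), np.float64(3.4)] [np.float64(-1.5), np.float64(3.4)]
```

Request:
play_rows([
  [-0.5,3.7,0],
  [-0.2,3.8,0],
  [-0.4,3.8,0],
  [-0.6,3.8,0],
  [-0.8,3.8,0],
  [-1.0,3.8,0],
  [-1.1,3.7,0],
  [-1.3,3.6,0],
  [-1.5,3.5,0],
], roll=[0,0,0,0,0,0,0,0,0], fingers=[5,5,5,5,5,5,5,5,5])

```text
time: 14.85
tool_pos: [398.1, 214.9, 107.4]
tool_rot: [-3.14, -0.006, -2.095]
force: [4.3, -8.0, 4.6]
gripper_width: 0.137
grip_force: 50.0
```

```bash
python3 arc.py 1.35 10 -0.04
```

```text
pos [398.1 214.9 107.4] gate 0.911 radius 72.9 F [ 4.3 -8.   4.6] w 12.8 g 50.0 j [-0.35  0.55 -0.31  2.15  0.35  0.49  1.7 ] t 14.85
[np.float64(-4.5), np.float64(1.2)] [np.float64(-1.6), np.float64(2.6)] [np.float64(-1.8), np.float64(2.4)] [np.float64(-2.0), np.float64(2.3)] [np.float64(-2.2), np.float64(2.1)] [np.float64(-2.4), np.float64(1.9)] [np.float64(-2.5), np.float64(1.7)] [np.float64(-2.7), np.float64(1.5)] [np.float64(-2.8), np.float64(1.2)] [np.float64(-2.9), np.float64(1.0)]
```

```bash
python3 arc.py 1.42 10 0.05
```

```text
pos [398.1 214.9 107.4] gate 0.911 radius 72.9 F [ 4.3 -8.   4.6] w 12.8 g 50.0 j [-0.35  0.55 -0.31  2.15  0.35  0.49  1.7 ] t 14.85
[np.float64(-4.7), np.float64(1.6)] [np.float64(-1.7), np.float64(3.1)] [np.float64(-1.7), np.float64(3.1)] [np.float64(-1.7), np.float64(3.1)] [np.float64(-1.7), np.float64(3.1)] [np.float64(-1.7), np.float64(3.1)] [np.float64(-1.7), np.float64(3.1)] [np.float64(-1.7), np.float64(3.1)] [np.float64(-1.7), np.float64(3.1)] [np.float64(-1.7), np.float64(3.1)]
```

Request:
play_rows([
  [-2.2,3.1,0],
  [-2,3.1,0],
  [-1.9,3.1,0],
  [-1.7,3.1,0],
  [-1.7,3.1,0],
  [-1.7,3.1,0],
  [-1.7,3.1,0],
  [-1.7,3.1,0],
  [-1.7,3.1,0],
  [-1.7,3.1,0],
], roll=[0.05,0.05,0.05,0.05,0.05,0.05,0.05,0.05,0.05,0.05], fingers=[5,5,5,5,5,5,5,5,5,5])

```text
time: 16.1
tool_pos: [385.8, 248.3, 107.4]
tool_rot: [-3.138, -0.007, -2.596]
force: [-0.6, -9.7, 9.5]
gripper_width: 0.137
grip_force: 50.0
```

```bash
python3 arc.py 1.65 5 0.03
```

```text
pos [385.8 248.3 107.4] gate 1.403 radius 73.3 F [-0.6 -9.7  9.5] w 12.9 g 50.0 j [-0.52  0.55 -0.16  2.13  0.18  0.48  1.29] t 16.1
[np.float64(-5.0), np.float64(1.4)] [np.float64(-1.6), np.float64(3.0)] [np.float64(-1.7), np.float64(3.0)] [np.float64(-1.7), np.float64(3.0)] [np.float64(-1.8), np.float64(2.9)]
```

Request:
play_rows([
  [-2,3,0],
  [-1.8,3,0],
  [-1.8,3,0],
  [-1.8,3,0],
  [0,1,0],
  [0,0,0],
  [0,0,0],
  [0,0,0],
], roll=[0.03,0.03,0.03,0.03,0.03,0,0,0], fingers=[5,5,5,5,5,5,5,5])

```text
time: 17.1
tool_pos: [386.3, 263.8, 107.3]
tool_rot: [-3.138, -0.006, -2.744]
force: [0.6, -8.7, 9.1]
gripper_width: 0.139
grip_force: 50.0
```

```bash
python3 arc.py 1.65 5 0.03; python3 -c "
from h import *
t=read_camera('top');crop(t,130,120,120,125,4,'/tmp/t2.png')
s=read_camera('side');crop(s,165,110,120,126,5,'/tmp/s2.png')
a=cv2.imread('/tmp/t2.png')[:,:300];b=cv2.imread('/tmp/s2.png');b=cv2.resize(b,(500,525))
c=np.zeros((525,800,3),np.uint8);c[:500,:300]=a;c[:,300:]=b
cv2.imwrite('pics/5.png',c)"
```

```text
pos [386.3 263.8 107.3] gate 1.615 radius 72.9 F [ 0.6 -8.7  9.1] w 13.0 g 50.0 j [-0.58  0.56 -0.11  2.11  0.13  0.49  1.17] t 17.1
[np.float64(-3.2), np.float64(-1.3)] [np.float64(-0.2), np.float64(0.4)] [np.float64(-0.2), np.float64(0.4)] [np.float64(-0.2), np.float64(0.4)] [np.float64(-0.2), np.float64(0.4)]
```

View pics/5.png

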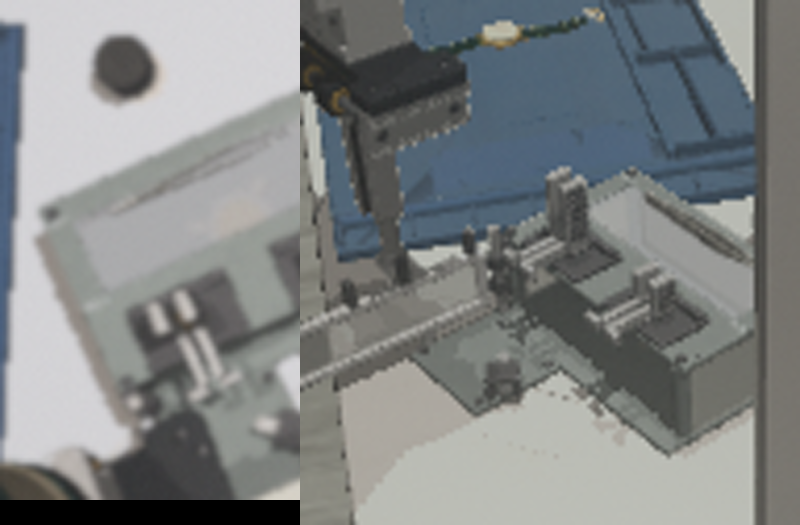

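The gate stands wide open (about 1.6 rad) and the fingers hold the post. Both catches are still in, and the cage, tweezers and tin are where they were.

```bash
python3 -c "
from workcell import hand_in
print(hand_in())"
```

```text
the job is handed in; nothing more can be done
None
```

I squeezed the tall catch and then the low catch fully in, and swung the gate past its detent to about 1.6 rad. I handed the job in at 17 s with the gripper still holding the post; the tweezers and tin were where they had been, and I didn't look again at the movement, loupe or dies.

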